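# Hold the rinse key turned

### The arm

A 7-joint arm with a two-finger parallel gripper is mounted at the origin on a cart in front of the work surface, level with it; the furniture and walls round the work are solid. World frame = base frame: x ahead of the robot, y to its left, z up, the work surface at z = 0. Lengths are in m, angles in rad, forces in N, time in s.
With the tool pointing down it reaches from about 0.35 to 0.775 m from the base axis. Payload 3.1 kg.
Tool frame: the origin (TCP) lies midway between the tips of the shut fingers; the grasp point (between the pads) lies 19 mm behind it; z points along the fingers, y is the line along which they close (so a half turn about z gives the same grasp; the last joint's range is limited). The gripper opens to 85 mm and grips with 20 to 120 N. Pads are 22 mm wide; open, the fingers measure 114 mm over their backs; the gripper's body (76 mm by 85 mm) begins 54 mm behind the grasp point. The pads swing forward as they close: fully open they stand 13 mm farther back than shut.
Start: joints at [1.189, 0.311, 0.014, 1.512, -0.004, 1.319, -0.027], TCP at [0.183, -0.519, 0.231] pointing down, gripper open.
Joint ranges: [-2.7, 2.7], [-0.3, 1.91], [-1.27, 1.3], [0.12, 2.57], [-1.44, 4.58], [0.2, 2.03], [-3.05, 3.05]. Speed limits (rad/s): [2.79, 2.79, 3.14, 3.14, 3.14, 3.14, 3.14].

### API

Orientations are given as a unit quaternion [x, y, z, w].
In Python, from rig import readout, eyes, job_done gives the robot as it stands. The module is installed in compiled form; this text tells all that it offers.
- The arm moves only by the tool arm_command, never from a script. Its argument "targets" is a list of rows, each an object with "fingers": the closure, from -1 (fully open) to 1 (shut), so that 0 is half open; "slide": the shift along the tool's x, y, z in units of 40 mm (1.0 is 40 mm), a list of three; "twist": the turn, a rotation vector about the tool's x, y, z in units of 8 degrees (1.0 is 8 degrees), a list of three. A call has 1 to 12 rows; each row is the pose to reach, as a shift and turn from the pose commanded when the call began, along the tool's axes at that moment; what a row does not reach only later rows make up. A row lasts 1/10 s, in which the tool goes at most 50 mm and 8.59 degrees, less where a joint would pass 70% of its speed; a pose out of reach is approached as far as the arm can. A call with a gripper value outside its range is refused whole. The fingers move at their own pace and stop on an object; "force" is the grip in N (left out, the last holds). Time passes only in rows, so rows that repeat a pose let the fingers close. It gives the time, the measured TCP pose, the force, the opening and the grip force at its end, in the units of the state.
- readout.sense(): the state, without advancing time (a new reading comes with each control period).
- eyes.get_image(name): name is "scene" or "top" or "wrist"; returns a dict with "img" (400x640x3 uint8, red, green, blue), "z_map" (400x640 float32, m along the optical axis (not along the pixel's ray), 0 where there is no reading), "fx", "fy", "cx", "cy" (pixels), "distortion" ([k1, k2, p1, p2, k3] as OpenCV has them; the pictures are not rectified), "R" (3x3) and "t" (3): a world point X has camera coordinates R X + t. Camera axes: x right, y down, z forward; pixel columns grow to the right and rows downward; lengths in m; the calibration is good to about 2 mm. A picture is of the moment at which its call begins.
- job_done(): hands the job in; it is judged then, once.
Trained networks look in a picture, given as the dict that the camera call returned (one of the last four; its "shot" number tells which), for a name from the list of things; names that differ only in an ending like _2 or _b are one class to them, and where a whole thing is asked for, a point or a joint stands for the part that bears it (a point fixed in the world has none). Each returns a list of dicts, best first, with "p" (0 to 1); they miss things now and then, are a little off and sometimes report something else, mostly with a low value. They report only what shows in the picture. A call takes as long as a camera call. They do not tell look-alikes from the thing itself.
- eyes.look_for(label, picture): "location" ([x, y, z] in m, in world coordinates, good to about 4 mm: the middle of the surface that is visible of it).
The state is a dict: "time": time; "joint_pos": joint angles; "qvel": joint speeds; "tau": joint torques, N m; "tool_pos": TCP position; "eef_rot": TCP orientation; "force": force on the tool from outside, world axes, zero at the start; "ft_torque": the same for the moment, N m; "gripper_width": opening from 0.0 (shut) to 1.0 (fully open); "grasp_force": force on a finger pad.
Only numpy, scipy, OpenCV 4.12 (cv2) and the standard library are available. Lean on these libraries where they do the work, as an engineer would, in place of code of your own. Each camera call takes 0.05 s, during which the arm holds its last target. There are 200 camera calls.

### The job

Take the upright key out of its wooden rest, work it down into the slot on top of the steel rinse switch past two sticky pins that jam unless the key is wiggled, and press it fully home against the sprung plunger, holding it pressed there, unturned, for a good second. Then, keeping it home, turn it a quarter turn clockwise (seen from above) to the stop and finish while still gripping it and holding it fully home and turned: do not let go. Leave the mug, honey jar and shakers where they stand.

Things in the scene. Friction and masses are not known exactly. Their poses are not given: they have to be found in the camera images.
- key: Loose upright key, 60 g. Origin: centre of the underside of its round shoulder (26 mm wide, 3 mm thick), z up. Above: black grip, 30 mm along x, 10 mm thick along y, z = 3 to 44 mm; pinch the 10 mm. Below: 5 mm round neck to z = -8 mm, then a flat bit 12 mm along x, 4.4 mm along y, to the rounded tip at z = -30 mm. A half turn about z fits the same.
- key_rest: Dark wooden block 60 x 50 mm (foot 68 x 58 mm), 40 mm high, fixed, with a slot in its top in which the key stands, shoulder on the top face, the key's x along the block's x. Origin: centre of its underside.
- lock_box: The rinse switch: fixed steel box, 110 mm along its x, 100 mm along y, 60 mm high, origin at the centre of its underside; small round lamp on the -x side, cable gland on the +x side. The key slot is in the middle of its flat top, in a dark ring; black ticks beside the ring mark its +x side (slot at rest) and -y side (quarter turn).
- keyway (a point): Centre of the key slot's mouth on the box's flat top; axes as the box's. Slot 14 mm along x, 6 mm along y, mouth bevelled 2 mm; the key enters with its x along the box's x, either way round. Round it a ring 1.5 mm high, 36 mm inside. Fully home: the shoulder flat on the top, key origin at this point; only there does it turn freely (the wide bit is then 2 mm below the 6 mm top plate).
- lock_core (a joint): Core under the slot that the key turns: 0 at rest (slot along the box's x), grows clockwise seen from above to the stop at 1.571 rad (quarter turn). Its spring resists with 0.02 rising to 0.12 N m and turns it back if let go. The key has about 0.12 rad of play, so it must itself turn about 1.7 rad.
- plunger (a joint): Sprung plunger under the key's tip: 0 = up, about 0.008 m when the key is home. It pushes up with 3 N (key 8 mm above home) to 7 N (home). Two sticky pins catch the bit, one at the box's +x end of the slot from 19 to 14 mm, one at the -x end from 11 to 6 mm above home: a straight push jams there (30 N or more), wiggling the key 1 mm to and fro along the slot frees it with about 10 N.
- mug: Two-tone mug 78 x 112 x 92 mm, loose bystander; origin at the centre of its underside.
- honey: Honey jar 65 mm diameter, 86 mm high, loose bystander; origin at the centre of its underside.
- salt: Shaker 44 mm diameter, 90 mm high, loose bystander; origin at the centre of its underside.
- pepper: Second shaker 44 mm diameter, 90 mm high, loose bystander; origin at the centre of its underside.
There are look-alikes about, which are no part of the job. What is shaped like the key but green or white is not meant. Leave any turquoise look-alike of the lock_box alone.

How it is judged:
By the outcome, as a careful person would: the job done as asked, in the order asked, and still so for the second after the job is handed in, while the arm keeps its last pose, push and grip.
It also fails if it takes over 66 s, if anything falls off the work surface, if the arm or the gripper's body presses on something with over 40 N, if the wrist force passes 120 N, or if a joint passes its speed limit or range.

## Working session

There is one attempt and no reset: what is moved stays moved. The work goes in short steps, Python scripts to look and compute and a tool call to move; the robot and the scene stay as the last step left them, time stands still between calls to the robot, and variables do not carry over. Pictures are saved under pics/ and viewed, at most 10 in all, crops included, and the job is handed in when it is done.

Besides the shell and the picture viewer there is one more tool, called after "Request:" by a JSON object that holds its "name" and its "arguments". arm_command: Moves the arm, as the interface text tells. Its arguments: {"type":"object","properties":{"targets":{"type":"array"},"force":{"type":"number"}},"required":["targets"]}

```bash
mkdir -p pics; cat > h.py <<'E'
import numpy as np, cv2
from rig import readout, eyes, job_done
from scipy.spatial.transform import Rotation as Ro
def pts(p):
    h,w=p["z_map"].shape
    K=np.array([[p["fx"],0,p["cx"]],[0,p["fy"],p["cy"]],[0,0,1]])
    u,v=np.meshgrid(np.arange(w),np.arange(h))
    n=cv2.undistortPoints(np.stack([u,v],-1).reshape(-1,1,2).astype(float),K,np.array(p["distortion"])).reshape(h,w,2)
    z=p["z_map"]; c=np.dstack([n[...,0]*z,n[...,1]*z,z])
    X=(c-np.array(p["t"]))@np.array(p["R"])
    X[z==0]=np.nan
    return X
def proj(p,X):
    K=np.array([[p["fx"],0,p["cx"]],[0,p["fy"],p["cy"]],[0,0,1]])
    return cv2.projectPoints(np.array(X,float).reshape(-1,1,3),cv2.Rodrigues(np.array(p["R"]))[0],np.array(p["t"],float),K,np.array(p["distortion"]))[0].reshape(-1,2)
def save(p,n,box=None,s=1):
    i=p["img"][...,::-1]
    if box: i=i[box[1]:box[3],box[0]:box[2]]
    cv2.imwrite("pics/"+n,cv2.resize(i,None,fx=s,fy=s,interpolation=cv2.INTER_CUBIC))
E
python3 - <<'E'
from h import *
s=readout.sense(); print({k:np.round(v,3).tolist() for k,v in s.items()})
for n in("top","scene"):
    p=eyes.get_image(n); save(p,n+"1.png")
    print(n,np.round(-np.array(p["R"]).T@p["t"],3),p["fx"])
    for l in("key","key_rest","lock_box","mug","honey","salt","pepper"):
        for d in eyes.look_for(l,p)[:4]: print(l,round(d["p"],2),np.round(d["location"],3),proj(p,d["location"]).round())
E
```

```text
{'time': 0.0, 'joint_pos': [1.189, 0.312, 0.014, 1.513, -0.004, 1.319, -0.027], 'qvel': [0.001, -0.0, -0.001, 0.001, -0.0, -0.001, -0.001], 'tau': [-0.0, -37.992, 0.146, -23.059, 0.012, 0.014, -0.0], 'tool_pos': [0.183, -0.518, 0.23], 'eef_rot': [0.986, 0.169, -0.0, -0.001], 'force': [0.34, 0.033, -0.782], 'ft_torque': [-0.008, 0.0, 0.008], 'grasp_force': 0.0, 'gripper_width': 1.001}
top [ 0.502 -0.027  1.218] 366.83918028977956
key 0.54 [ 0.454 -0.106  0.074] [[350. 234.]]
key_rest 0.62 [ 0.533 -0.098  0.038] [[346. 209.]]
lock_box 0.96 [0.444 0.022 0.062] [[309. 237.]]
lock_box 0.64 [0.535 0.168 0.057] [[263. 209.]]
lock_box 0.3 [ 0.693 -0.079  0.084] [[341. 158.]]
mug 0.88 [0.712 0.368 0.057] [[201. 154.]]
honey 0.84 [ 0.694 -0.343  0.085] [[425. 157.]]
salt 0.75 [0.71  0.37  0.054] [[201. 155.]]
salt 0.51 [ 0.678 -0.24   0.079] [[392. 162.]]
pepper 0.52 [ 0.695 -0.077  0.085] [[340. 157.]]
scene [-0.024 -0.907  0.859] 513.7454916963196
key 0.74 [ 0.533 -0.105  0.063] [[317. 216.]]
key 0.47 [ 0.542 -0.206  0.049] [[345. 242.]]
key_rest 0.85 [ 0.523 -0.122  0.028] [[318. 233.]]
lock_box 0.46 [0.381 0.049 0.039] [[234. 213.]]
honey 0.9 [ 0.676 -0.359  0.06 ] [[434. 254.]]
salt 0.69 [ 0.663 -0.258  0.05 ] [[399. 235.]]
pepper 0.78 [ 0.69  -0.088  0.048] [[363. 196.]]
```

```bash
python3 - <<'E'
from h import *
p=eyes.get_image("top"); save(p,"topc.png",(180,130,440,280),3)
p=eyes.get_image("scene"); save(p,"scenec.png",(190,130,460,300),2.9)
E
```

```text
(no output)
```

View pics/topc.png

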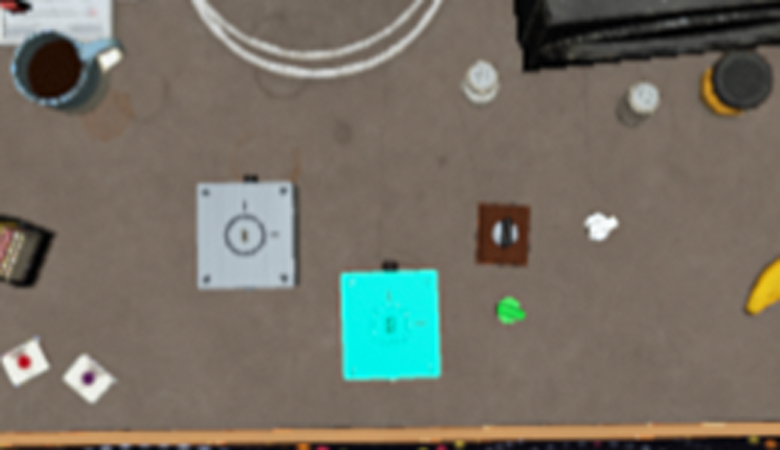

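View pics/scenec.png

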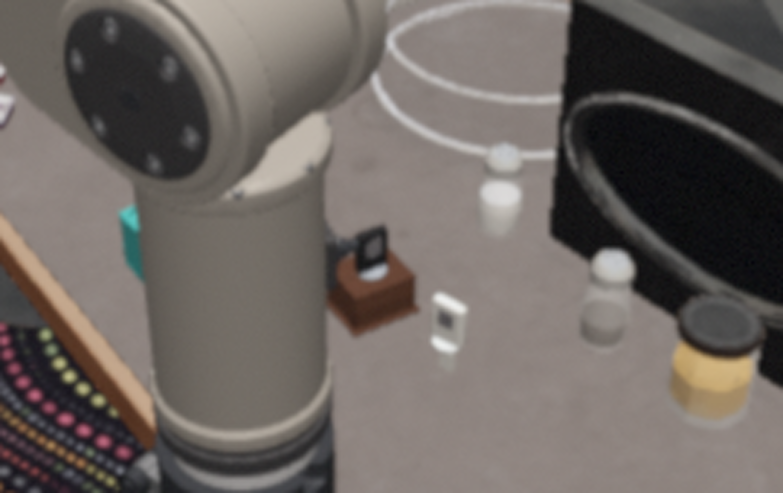

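The top view shows the wooden rest with the black key at crop (504,233), px (348,208). The steel box is at crop (246,236), px (262,209), with its gland and +x tick upward (world +x) and the -y tick on the right. The turquoise box and the green and white keys are look-alikes. The scene view confirms the black key in the wooden rest.

```bash
cat >> h.py <<'E'
def plan(pos,yaw):
    s=readout.sense(); R=Ro.from_quat(s["eef_rot"])
    T=Ro.from_euler("z",yaw,degrees=True)*Ro.from_quat([1,0,0,0])
    d=R.inv().apply(np.array(pos)-s["tool_pos"])/.04
    w=np.degrees((R.inv()*T).as_rotvec())/8
    print("slide",d.round(3).tolist(),"twist",w.round(3).tolist(),"t",round(s["time"],2),"F",np.round(s["force"],1),"tool",np.round(s["tool_pos"],4),"j",np.round(s["joint_pos"],2).tolist())
E
python3 - <<'E'
from h import *
p=eyes.get_image("wrist");R=Ro.from_quat(readout.sense()["eef_rot"])
print(R.inv().apply(-np.array(p["R"]).T@p["t"]-readout.sense()["tool_pos"]),(np.array(p["R"])@R.as_matrix()).round(2),p["fx"])
plan([.50,-.098,.2],180)
p=eyes.get_image("top");X=pts(p)
m=np.abs(X[...,2]-.06)<.006
m&=(X[...,0]>.45)&(X[...,0]<.62)&(X[...,1]>.08)&(X[...,1]<.26)
print(m.sum(),cv2.minAreaRect(X[m][:,:2].astype(np.float32)*1000))
m=(np.abs(X[...,2]-.04)<.006)&(X[...,0]>.47)&(X[...,0]<.6)&(X[...,1]>-.16)&(X[...,1]<-.04)
print(m.sum(),cv2.minAreaRect(X[m][:,:2].astype(np.float32)*1000))
E
```

```text
[ 0.08097711  0.00060318 -0.14352485] [[-0.    1.    0.  ]
 [-0.95  0.   -0.32]
 [-0.32 -0.    0.95]] 290.7539935852741
slide [10.969, -7.274, 0.782] twist [-0.0, 0.001, -20.066] t 0.95 F [-0.3 -0.6  0. ] tool [ 0.1833 -0.5186  0.2313] j [1.19, 0.31, 0.01, 1.51, -0.0, 1.32, -0.03]
1088 ((538.4475708007812, 172.2025146484375), (110.48234558105469, 99.87492370605469), 0.7372825145721436)
249 ((539.9912109375, -101.62004852294922), (48.5169563293457, 58.11696243286133), 89.66251373291016)
```

Request:
{"name": "arm_command", "arguments": {"targets": [{"fingers": -1,"slide": [11.9,-6.9,0.6],"twist": [0,0,-20.07]},{"fingers": -1,"slide": [11.9,-6.9,0.6],"twist": [0,0,-20.07]},{"fingers": -1,"slide": [11.9,-6.9,0.6],"twist": [0,0,-20.07]},{"fingers": -1,"slide": [11.9,-6.9,0.6],"twist": [0,0,-20.07]},{"fingers": -1,"slide": [11.9,-6.9,0.6],"twist": [0,0,-20.07]},{"fingers": -1,"slide": [11.9,-6.9,0.6],"twist": [0,0,-20.07]},{"fingers": -1,"slide": [11.9,-6.9,0.6],"twist": [0,0,-20.07]},{"fingers": -1,"slide": [11.9,-6.9,0.6],"twist": [0,0,-20.07]},{"fingers": -1,"slide": [11.9,-6.9,0.6],"twist": [0,0,-20.07]},{"fingers": -1,"slide": [11.9,-6.9,0.6],"twist": [0,0,-20.07]},{"fingers": -1,"slide": [11.9,-6.9,0.6],"twist": [0,0,-20.07]},{"fingers": -1,"slide": [11.9,-6.9,0.6],"twist": [0,0,-20.07]}], "force": 70}}

```text
time: 2.2
tool_pos: [0.5437, -0.0896, 0.2074]
eef_rot: [0.472, 0.882, 0.004, -0.0]
force: [-1.2, 1.3, 0.7]
gripper_width: 0.998
grasp_force: 0.0
```

```bash
python3 -c "
from h import *
plan([.54,-.101,.17],180)"
```

```text
slide [-0.188, -0.242, 0.933] twist [0.061, -0.003, -7.034] t 2.2 F [-1.2  1.3  0.7] tool [ 0.5437 -0.0896  0.2074] j [0.56, 0.38, -0.57, 1.53, 0.2, 1.29, 0.55]
```

Request:
{"name": "arm_command", "arguments": {"targets": [{"fingers": -1,"slide": [-0.19,-0.24,0.93],"twist": [0.06,0,-7.03]},{"fingers": -1,"slide": [-0.19,-0.24,0.93],"twist": [0.06,0,-7.03]},{"fingers": -1,"slide": [-0.19,-0.24,0.93],"twist": [0.06,0,-7.03]},{"fingers": -1,"slide": [-0.19,-0.24,0.93],"twist": [0.06,0,-7.03]},{"fingers": -1,"slide": [-0.19,-0.24,0.93],"twist": [0.06,0,-7.03]},{"fingers": -1,"slide": [-0.19,-0.24,0.93],"twist": [0.06,0,-7.03]},{"fingers": -1,"slide": [-0.19,-0.24,0.93],"twist": [0.06,0,-7.03]},{"fingers": -1,"slide": [-0.19,-0.24,0.93],"twist": [0.06,0,-7.03]},{"fingers": -1,"slide": [-0.19,-0.24,0.93],"twist": [0.06,0,-7.03]}]}}

```text
time: 3.1
tool_pos: [0.5361, -0.1114, 0.1701]
eef_rot: [0.011, 1.0, -0.004, -0.002]
force: [0.5, -0.2, -0.3]
gripper_width: 0.999
grasp_force: 0.0
```

```bash
python3 - <<'E'
from h import *
plan([.54,-.101,.17],180)
p=eyes.get_image("wrist"); save(p,"w1.png"); X=pts(p)
np.savez("w1.npz",X=X,img=p["img"])
for lo,hi in((.037,.043),(.08,.088)):
    m=(X[...,2]>lo)&(X[...,2]<hi)&(abs(X[...,0]-.54)<.05)&(abs(X[...,1]+.1)<.05)
    print(m.sum(),np.nanmedian(X[m],0),cv2.minAreaRect(X[m][:,:2].astype(np.float32)*1000))
print(proj(p,[[.54,-.1016,.04]]), proj(p,[readout.sense()["tool_pos"]]))
E
```

```text
slide [-0.091, 0.263, -0.001] twist [-0.051, -0.028, -0.16] t 3.1 F [ 0.5 -0.2 -0.3] tool [ 0.5361 -0.1114  0.1701] j [0.71, 0.45, -0.75, 1.59, 0.33, 1.23, 1.45]
2346 [ 0.52995091 -0.10355091  0.04088864] ((537.0962524414062, -103.05841064453125), (50.0526237487793, 60.58692169189453), 86.86470031738281)
391 [ 0.53583664 -0.1031534   0.08429289] ((536.6041259765625, -102.98345184326172), (10.049883842468262, 29.370372772216797), 86.0774917602539)
[[333.28412556 187.93510302]] [[322.75440919 249.9214548 ]]
```

View pics/w1.png

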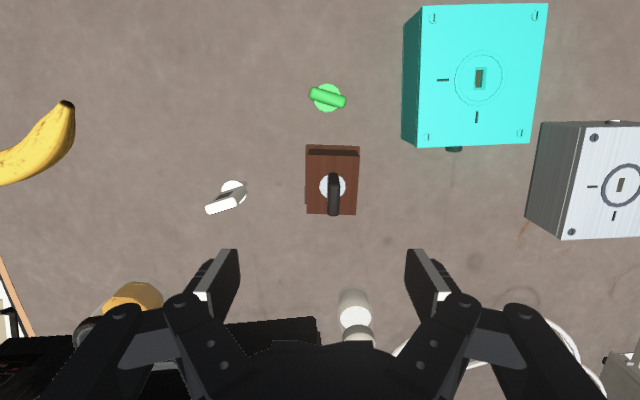

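The wrist picture shows the rest at px (332,182) with the black key on top, its grip top at (334,205). The depth gives a grip of 10 x 29 mm at z 0.084, as it should be. The steel box is at the right edge, around (620,185).

```bash
python3 -c "
from h import *
plan([.5368,-.103,.048],176.4)"
```

```text
slide [-0.024, 0.232, 3.051] twist [-0.052, -0.026, 0.293] t 3.15 F [-0.1  0.3 -0.1] tool [ 0.5361 -0.1114  0.1701] j [0.71, 0.45, -0.75, 1.59, 0.33, 1.23, 1.45]
```

Request:
{"name": "arm_command", "arguments": {"targets": [{"fingers": -1,"slide": [-0.02,0.23,1.0],"twist": [-0.05,-0.03,0.29]},{"fingers": -1,"slide": [-0.02,0.23,1.5],"twist": [-0.05,-0.03,0.29]},{"fingers": -1,"slide": [-0.02,0.23,2.0],"twist": [-0.05,-0.03,0.29]},{"fingers": -1,"slide": [-0.02,0.23,2.4],"twist": [-0.05,-0.03,0.29]},{"fingers": -1,"slide": [-0.02,0.23,2.8],"twist": [-0.05,-0.03,0.29]},{"fingers": -1,"slide": [-0.02,0.23,3.05],"twist": [-0.05,-0.03,0.29]},{"fingers": -1,"slide": [-0.02,0.23,3.05],"twist": [-0.05,-0.03,0.29]},{"fingers": -1,"slide": [-0.02,0.23,3.05],"twist": [-0.05,-0.03,0.29]}]}}

```text
time: 3.95
tool_pos: [0.537, -0.1029, 0.0484]
eef_rot: [0.03, 1.0, -0.0, 0.001]
force: [-0.0, -1.3, -0.8]
gripper_width: 1.002
grasp_force: 0.0
```

```bash
python3 -c "
from h import *
plan([.5368,-.103,.048],176.4)"
```

```text
slide [0.005, -0.003, 0.011] twist [-0.002, 0.008, 0.013] t 3.95 F [-0.  -1.3 -0.8] tool [ 0.537  -0.1029  0.0484] j [0.65, 0.58, -0.68, 1.74, 0.43, 0.98, 1.31]
```

Close, then lift.

Request:
{"name": "arm_command", "arguments": {"targets": [{"fingers": 1,"slide": [0,0,0],"twist": [0,0,0]},{"fingers": 1,"slide": [0,0,0],"twist": [0,0,0]},{"fingers": 1,"slide": [0,0,0],"twist": [0,0,0]},{"fingers": 1,"slide": [0,0,0],"twist": [0,0,0]},{"fingers": 1,"slide": [0,0,0],"twist": [0,0,0]},{"fingers": 1,"slide": [0,0,0],"twist": [0,0,0]},{"fingers": 1,"slide": [0,0,0],"twist": [0,0,0]},{"fingers": 1,"slide": [0,0,0],"twist": [0,0,0]},{"fingers": 1,"slide": [0,0,0],"twist": [0,0,0]},{"fingers": 1,"slide": [0,0,0],"twist": [0,0,0]}], "force": 80}}

```text
time: 4.95
tool_pos: [0.5369, -0.1029, 0.0483]
eef_rot: [0.03, 1.0, -0.0, 0.001]
force: [0.4, -0.7, 2.7]
gripper_width: 0.103
grasp_force: 78.0
```

```bash
python3 -c "
from h import *
plan([.537,-.103,.148],176.4); s=readout.sense(); print(s['gripper_width'],s['grasp_force'],s['ft_torque'])"
```

```text
slide [-0.005, -0.002, -2.492] twist [-0.002, 0.008, 0.015] t 4.95 F [ 0.4 -0.7  2.7] tool [ 0.5369 -0.1029  0.0483] j [0.65, 0.58, -0.68, 1.74, 0.43, 0.98, 1.31]
0.10296326753069727 77.96309351921082 [ 0.04292549  0.06194676 -0.03007878]
```

Request:
{"name": "arm_command", "arguments": {"targets": [{"fingers": 1,"slide": [0,0,-0.4],"twist": [0,0,0]},{"fingers": 1,"slide": [0,0,-1.0],"twist": [0,0,0]},{"fingers": 1,"slide": [0,0,-1.8],"twist": [0,0,0]},{"fingers": 1,"slide": [0,0,-2.6],"twist": [0,0,0]},{"fingers": 1,"slide": [0,0,-3.2],"twist": [0,0,0]},{"fingers": 1,"slide": [0,0,-3.2],"twist": [0,0,0]}]}}

```text
time: 5.55
tool_pos: [0.5389, -0.1027, 0.1793]
eef_rot: [0.03, 1.0, -0.001, 0.004]
force: [0.6, 0.3, -0.5]
gripper_width: 0.102
grasp_force: 77.9
```

```bash
python3 -c "
from h import *
plan([.538,.172,.178],180.7); s=readout.sense(); print(s['gripper_width'],s['grasp_force'],s['ft_torque'])"
```

```text
slide [0.438, 6.853, 0.022] twist [-0.009, 0.052, -0.522] t 5.55 F [ 0.6  0.3 -0.5] tool [ 0.5389 -0.1027  0.1793] j [0.7, 0.44, -0.75, 1.59, 0.31, 1.24, 1.41]
0.10208871868408707 77.85232186317444 [ 0.01030778 -0.05336458 -0.00310614]
```

Request:
{"name": "arm_command", "arguments": {"targets": [{"fingers": 1,"slide": [0.15,1.0,0],"twist": [0,0.05,-0.2]},{"fingers": 1,"slide": [0.2,2.2,0],"twist": [0,0.05,-0.5]},{"fingers": 1,"slide": [0.25,3.4,0],"twist": [0,0.05,-0.52]},{"fingers": 1,"slide": [0.3,4.6,0],"twist": [0,0.05,-0.52]},{"fingers": 1,"slide": [0.35,5.7,0],"twist": [0,0.05,-0.52]},{"fingers": 1,"slide": [0.44,6.5,0],"twist": [0,0.05,-0.52]},{"fingers": 1,"slide": [0.44,6.85,0.02],"twist": [0,0.05,-0.52]},{"fingers": 1,"slide": [0.44,6.85,0.02],"twist": [0,0.05,-0.52]},{"fingers": 1,"slide": [0.44,6.85,0.02],"twist": [0,0.05,-0.52]},{"fingers": 1,"slide": [0.44,6.85,0.02],"twist": [0,0.05,-0.52]}]}}

```text
time: 6.55
tool_pos: [0.5363, 0.1682, 0.1744]
eef_rot: [-0.004, 1.0, -0.001, -0.004]
force: [0.5, 0.0, -0.8]
gripper_width: 0.106
grasp_force: 78.0
```

```bash
python3 - <<'E'
from h import *
plan([.538,.172,.178],180.7)
p=eyes.get_image("wrist"); save(p,"w2.png",(200,60,440,260),3.3); X=pts(p)
m=(X[...,2]>.055)&(X[...,2]<.0608)&(abs(X[...,0]-.538)<.08)&(abs(X[...,1]-.172)<.08)
c=cv2.minAreaRect(X[m][:,:2].astype(np.float32)*1000)
print(m.sum(),np.nanmedian(X[m],0),c)
# rectified map of top plane z=.06, 0.25mm/px, centred .538,.172 ; rows: -x.. 
g=np.arange(-30,30,.25)/1000
P=np.array([[.538-a,.172-b,.06] for a in g for b in g]); q=proj(p,P).reshape(len(g),len(g),2).astype(np.float32)
cv2.imwrite("pics/rect.png",cv2.resize(cv2.remap(p["img"][...,::-1],q[...,0],q[...,1],cv2.INTER_CUBIC),None,fx=2.4,fy=2.4))
E
```

```text
slide [-0.042, 0.094, -0.09] twist [-0.018, -0.052, -0.034] t 6.55 F [ 0.5  0.  -0.8] tool [0.5363 0.1682 0.1744] j [0.22, 0.5, -0.8, 1.54, 0.37, 1.27, 0.95]
5042 [0.52758392 0.17323248 0.06036004] ((536.1974487304688, 172.16244506835938), (110.78262329101562, 100.66381072998047), 0.892866313457489)
```

View pics/w2.png

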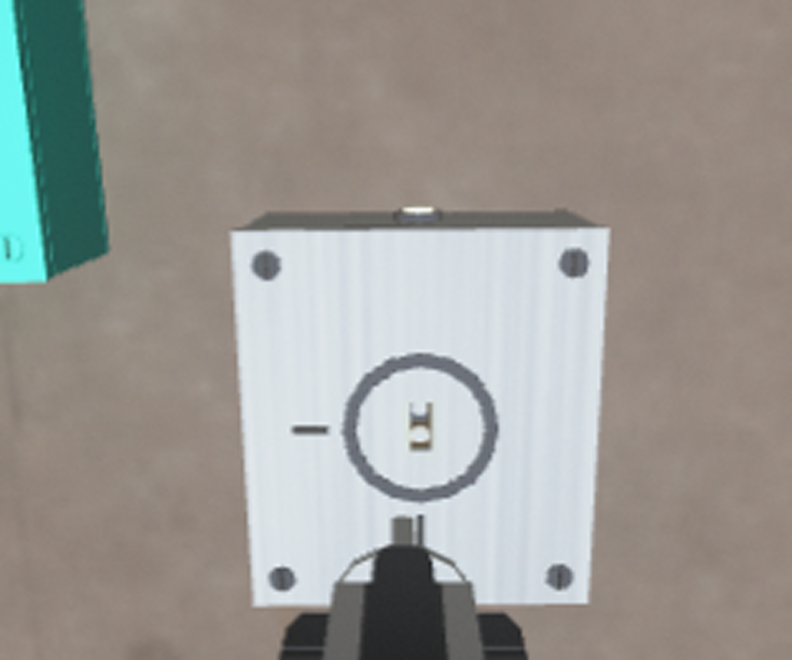

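View pics/rect.png

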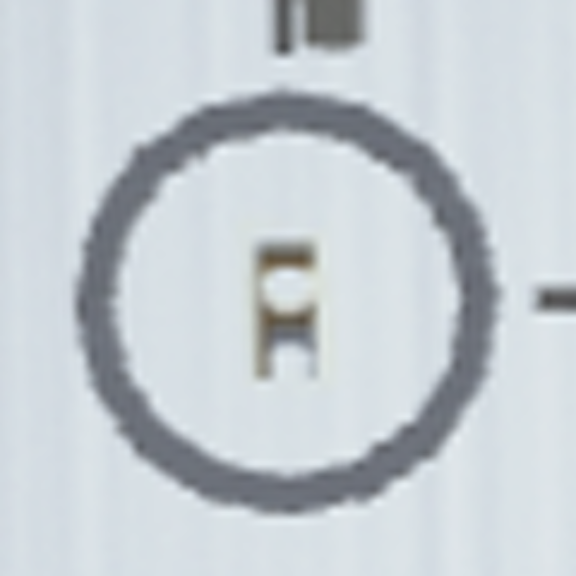

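The wrist pictures show the steel box with the ring at crop (420,427) and the slot centred at (420,427). In the rectified map the ring centre is (287,302) and the slot centre (287,310), which puts the keyway at about (0.536, 0.172), yaw 0.9°. The key bit hangs at crop (402,530).

```bash
python3 -c "
from h import *
plan([.5362,.1721,.104],180.9)"
```

```text
slide [-0.009, 0.093, 1.767] twist [-0.014, -0.049, -0.059] t 6.6 F [-0.2 -0.8 -0.4] tool [0.5363 0.1685 0.1747] j [0.22, 0.5, -0.8, 1.54, 0.37, 1.27, 0.95]
```

Request:
{"name": "arm_command", "arguments": {"targets": [{"fingers": 1,"slide": [-0.01,0.09,0.4],"twist": [-0.014,-0.05,-0.06]},{"fingers": 1,"slide": [-0.01,0.09,0.9],"twist": [-0.014,-0.05,-0.06]},{"fingers": 1,"slide": [-0.01,0.09,1.4],"twist": [-0.014,-0.05,-0.06]},{"fingers": 1,"slide": [-0.01,0.09,1.76],"twist": [-0.014,-0.05,-0.06]},{"fingers": 1,"slide": [-0.01,0.09,1.76],"twist": [-0.014,-0.05,-0.06]},{"fingers": 1,"slide": [-0.01,0.09,1.76],"twist": [-0.014,-0.05,-0.06]},{"fingers": 1,"slide": [-0.01,0.09,1.76],"twist": [-0.014,-0.05,-0.06]},{"fingers": 1,"slide": [-0.01,0.09,1.76],"twist": [-0.014,-0.05,-0.06]}]}}

```text
time: 7.4
tool_pos: [0.5363, 0.1757, 0.1059]
eef_rot: [-0.01, 1.0, 0.001, 0.001]
force: [0.1, -0.9, 0.2]
gripper_width: 0.103
grasp_force: 78.0
```

```bash
python3 - <<'E'
from h import *
plan([.5362,.1721,.093],180.9)
p=eyes.get_image("wrist"); save(p,"w3.png",(250,150,400,260),5)
t=readout.sense()["tool_pos"]
print((proj(p,[[.5362,.1721,.06],t-[0,0,.038]])-[250,150])*5)
E
```

```text
slide [0.005, -0.09, 0.323] twist [0.019, 0.019, 0.033] t 7.4 F [ 0.1 -0.9  0.2] tool [0.5363 0.1757 0.1059] j [0.2, 0.56, -0.78, 1.63, 0.42, 1.12, 0.9]
[[336.25372391 335.78560688]
 [361.53709402 358.24110538]]
```

View pics/w3.png

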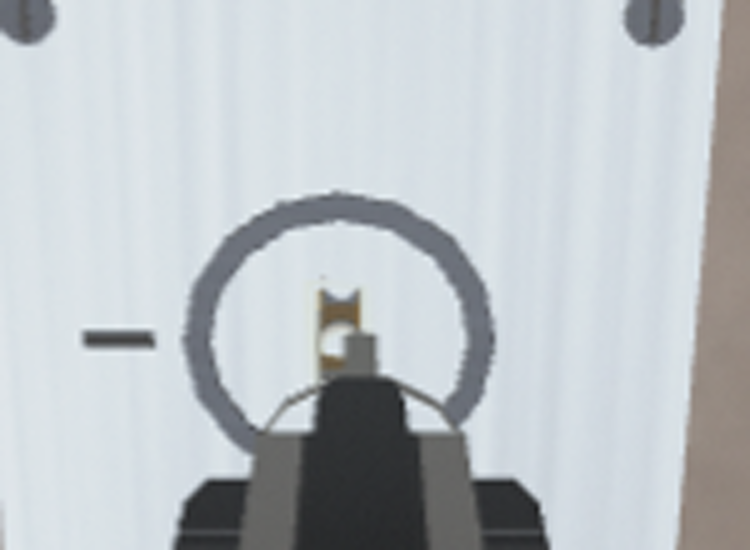

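The key bit tip is at crop (360,352) and the slot centre at (340,335), so the key is about 3 mm too far in +y.

Request:
{"name": "arm_command", "arguments": {"targets": [{"fingers": 1,"slide": [0,-0.077,0.1],"twist": [0.02,0.02,0.03]},{"fingers": 1,"slide": [0,-0.077,0.12],"twist": [0.02,0.02,0.03]},{"fingers": 1,"slide": [0,-0.077,0.12],"twist": [0.02,0.02,0.03]},{"fingers": 1,"slide": [0,-0.077,0.12],"twist": [0.02,0.02,0.03]},{"fingers": 1,"slide": [0,-0.077,0.12],"twist": [0.02,0.02,0.03]}]}}

```text
time: 7.95
tool_pos: [0.5355, 0.1724, 0.1]
eef_rot: [-0.008, 1.0, -0.0, -0.001]
force: [0.1, -0.1, -0.9]
gripper_width: 0.106
grasp_force: 78.0
```

```bash
python3 - <<'E'
from h import *
plan([.5362,.1726,.093],180.9)
p=eyes.get_image("wrist"); save(p,"w4.png",(290,190,350,240),10)
E
```

```text
slide [-0.017, 0.006, 0.175] twist [-0.005, -0.016, 0.005] t 7.95 F [ 0.1 -0.1 -0.9] tool [0.5355 0.1724 0.1   ] j [0.2, 0.56, -0.77, 1.64, 0.43, 1.12, 0.9]
```

View pics/w4.png

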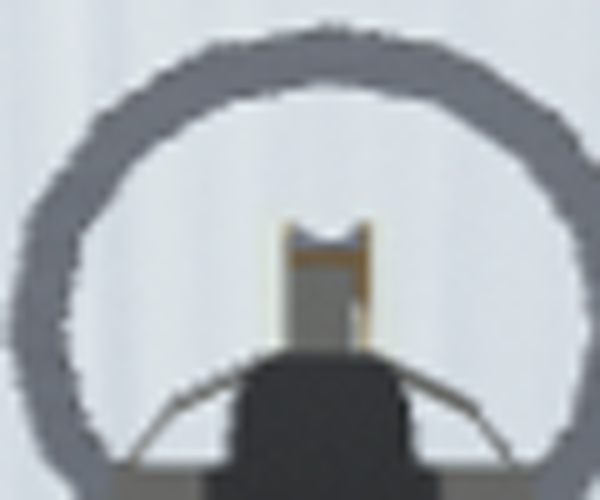

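The bit is at crop columns 285–352 and the slot at 285–371, so the key needs about 0.5 mm in +y. Then it can go in.

Request:
{"name": "arm_command", "arguments": {"targets": [{"fingers": 1,"slide": [-0.017,0.013,0.02],"twist": [0,-0.016,0]},{"fingers": 1,"slide": [-0.017,0.013,0.06],"twist": [0,-0.016,0]},{"fingers": 1,"slide": [-0.017,0.013,0.1],"twist": [0,-0.016,0]},{"fingers": 1,"slide": [-0.017,0.013,0.14],"twist": [0,-0.016,0]},{"fingers": 1,"slide": [-0.017,0.013,0.18],"twist": [0,-0.016,0]},{"fingers": 1,"slide": [-0.017,0.013,0.22],"twist": [0,-0.016,0]},{"fingers": 1,"slide": [-0.017,0.013,0.22],"twist": [0,-0.016,0]}]}}

```text
time: 8.7
tool_pos: [0.536, 0.1726, 0.0908]
eef_rot: [-0.008, 1.0, -0.001, -0.0]
force: [0.9, -0.7, 0.0]
gripper_width: 0.11
grasp_force: 78.0
```

```bash
python3 -c "
from h import *
plan([.5362,.1728,.0683],180.9);print(readout.sense()['ft_torque'])"
```

```text
slide [-0.005, 0.006, 0.563] twist [-0.007, -0.004, 0.003] t 8.7 F [ 0.9 -0.7  0. ] tool [0.536  0.1726 0.0908] j [0.19, 0.57, -0.77, 1.65, 0.44, 1.1, 0.89]
[ 0.02254871 -0.01019122  0.01417793]
```

Request:
{"name": "arm_command", "arguments": {"targets": [{"fingers": 1,"slide": [0.03,0.004,0.04],"twist": [0,0,0]},{"fingers": 1,"slide": [0.03,0.004,0.08],"twist": [0,0,0]},{"fingers": 1,"slide": [-0.03,0.004,0.1],"twist": [0,0,0]},{"fingers": 1,"slide": [-0.03,0.004,0.12],"twist": [0,0,0]},{"fingers": 1,"slide": [0.03,0.004,0.14],"twist": [0,0,0]},{"fingers": 1,"slide": [0.03,0.004,0.16],"twist": [0,0,0]},{"fingers": 1,"slide": [-0.03,0.004,0.18],"twist": [0,0,0]},{"fingers": 1,"slide": [-0.03,0.004,0.2],"twist": [0,0,0]},{"fingers": 1,"slide": [0.03,0.004,0.22],"twist": [0,0,0]},{"fingers": 1,"slide": [0.03,0.004,0.24],"twist": [0,0,0]},{"fingers": 1,"slide": [-0.03,0.004,0.25],"twist": [0,0,0]},{"fingers": 1,"slide": [0,0.004,0.25],"twist": [0,0,0]}]}}

```text
time: 9.9
tool_pos: [0.5347, 0.1734, 0.0806]
eef_rot: [-0.008, 1.0, -0.0, -0.001]
force: [-2.6, 0.7, -0.8]
gripper_width: 0.104
grasp_force: 78.0
```

```bash
python3 -c "
from h import *
plan([.5362,.1728,.0683],180.9);print(readout.sense()['ft_torque'])"
```

```text
slide [-0.038, -0.016, 0.307] twist [-0.003, -0.021, 0.008] t 9.9 F [-2.6  0.7 -0.8] tool [0.5347 0.1734 0.0806] j [0.19, 0.59, -0.76, 1.66, 0.45, 1.08, 0.88]
[0.20707826 0.49687956 0.00455369]
```

Request:
{"name": "arm_command", "arguments": {"targets": [{"fingers": 1,"slide": [0.01,-0.01,0.02],"twist": [0,-0.02,0]},{"fingers": 1,"slide": [0.01,-0.01,0.04],"twist": [0,-0.02,0]},{"fingers": 1,"slide": [-0.05,-0.01,0.055],"twist": [0,-0.02,0]},{"fingers": 1,"slide": [-0.05,-0.01,0.07],"twist": [0,-0.02,0]},{"fingers": 1,"slide": [0.01,-0.01,0.085],"twist": [0,-0.02,0]},{"fingers": 1,"slide": [0.01,-0.01,0.1],"twist": [0,-0.02,0]},{"fingers": 1,"slide": [-0.05,-0.01,0.115],"twist": [0,-0.02,0]},{"fingers": 1,"slide": [-0.05,-0.01,0.13],"twist": [0,-0.02,0]},{"fingers": 1,"slide": [0.01,-0.01,0.145],"twist": [0,-0.02,0]},{"fingers": 1,"slide": [0.01,-0.01,0.16],"twist": [0,-0.02,0]},{"fingers": 1,"slide": [-0.05,-0.01,0.175],"twist": [0,-0.02,0]},{"fingers": 1,"slide": [-0.02,-0.01,0.18],"twist": [0,-0.02,0]}]}}

```text
time: 11.1
tool_pos: [0.5369, 0.1728, 0.0758]
eef_rot: [-0.008, 1.0, -0.001, 0.001]
force: [-5.9, -0.6, 12.2]
gripper_width: 0.105
grasp_force: 80.1
```

```bash
python3 -c "
from h import *
plan([.5358,.1728,.0683],180.9);print(readout.sense()['ft_torque'])"
```

```text
slide [0.027, 0.002, 0.187] twist [-0.011, 0.02, 0.004] t 11.1 F [-5.9 -0.6 12.2] tool [0.5369 0.1728 0.0758] j [0.18, 0.59, -0.75, 1.66, 0.45, 1.07, 0.88]
[-0.2787086   1.28964934 -0.02250535]
```

Request:
{"name": "arm_command", "arguments": {"targets": [{"fingers": 1,"slide": [0.09,0,0.01],"twist": [0,0,0]},{"fingers": 1,"slide": [0.09,0,0.02],"twist": [0,0,0]},{"fingers": 1,"slide": [0.01,0,0.03],"twist": [0,0,0]},{"fingers": 1,"slide": [0.01,0,0.045],"twist": [0,0,0]},{"fingers": 1,"slide": [0.09,0,0.06],"twist": [0,0,0]},{"fingers": 1,"slide": [0.09,0,0.08],"twist": [0,0,0]},{"fingers": 1,"slide": [0.01,0,0.1],"twist": [0,0,0]},{"fingers": 1,"slide": [0.01,0,0.12],"twist": [0,0,0]},{"fingers": 1,"slide": [0.08,0,0.14],"twist": [0,0,0]},{"fingers": 1,"slide": [0.05,0,0.16],"twist": [0,0,0]},{"fingers": 1,"slide": [0.045,0,0.18],"twist": [0,0,0]},{"fingers": 1,"slide": [0.045,0,0.18],"twist": [0,0,0]}]}}

```text
time: 12.3
tool_pos: [0.5368, 0.1727, 0.0683]
eef_rot: [-0.008, 1.0, -0.0, 0.003]
force: [-3.7, -0.1, 8.5]
gripper_width: 0.105
grasp_force: 79.4
```

```bash
python3 -c "
from h import *
plan([.5358,.1728,.0683],180.9);print(readout.sense()['ft_torque'])"
```

```text
slide [0.024, 0.003, 0.0] twist [-0.003, 0.044, 0.0] t 12.3 F [-3.7 -0.1  8.5] tool [0.5368 0.1727 0.0683] j [0.18, 0.6, -0.75, 1.68, 0.46, 1.05, 0.87]
[0.01801074 0.79165518 0.022226  ]
```

Request:
{"name": "arm_command", "arguments": {"targets": [{"fingers": 1,"slide": [0.03,0,0.03],"twist": [0,0.03,0]},{"fingers": 1,"slide": [0.03,0,0.06],"twist": [0,0.03,0]},{"fingers": 1,"slide": [0.03,0,0.08],"twist": [0,0.03,0]},{"fingers": 1,"slide": [0.03,0,0.08],"twist": [0,0.03,0]},{"fingers": 1,"slide": [0.03,0,0.08],"twist": [0,0.03,0]}]}}

```text
time: 12.8
tool_pos: [0.5369, 0.1727, 0.0682]
eef_rot: [-0.008, 1.0, -0.001, 0.003]
force: [-7.0, -2.6, 22.8]
gripper_width: 0.105
grasp_force: 81.8
```

```bash
python3 -c "
from h import *
plan([.5358,.1728,.0683],180.9);print(readout.sense()['ft_torque'])"
```

```text
slide [0.026, 0.002, -0.002] twist [-0.01, 0.037, -0.003] t 12.8 F [-7.  -2.6 22.8] tool [0.5369 0.1727 0.0682] j [0.18, 0.6, -0.75, 1.67, 0.46, 1.05, 0.87]
[-0.62677335  1.49519354 -0.02747631]
```

Request:
{"name": "arm_command", "arguments": {"targets": [{"fingers": 1,"slide": [0.02,0,-0.02],"twist": [0,0.03,0]},{"fingers": 1,"slide": [0.04,0,-0.02],"twist": [0,0.03,0]},{"fingers": 1,"slide": [0.04,0,-0.02],"twist": [0,0.03,0]},{"fingers": 1,"slide": [0.04,0,-0.02],"twist": [0,0.03,0]},{"fingers": 1,"slide": [0.04,0,-0.02],"twist": [0,0.03,0]},{"fingers": 1,"slide": [0.04,0,-0.02],"twist": [0,0.03,0]},{"fingers": 1,"slide": [0.04,0,-0.02],"twist": [0,0.03,0]},{"fingers": 1,"slide": [0.04,0,-0.02],"twist": [0,0.03,0]},{"fingers": 1,"slide": [0.04,0,-0.02],"twist": [0,0.03,0]},{"fingers": 1,"slide": [0.04,0,-0.02],"twist": [0,0.03,0]},{"fingers": 1,"slide": [0.04,0,-0.02],"twist": [0,0.03,0]},{"fingers": 1,"slide": [0.04,0,-0.02],"twist": [0,0.03,0]}]}}

```text
time: 14.0
tool_pos: [0.5368, 0.1727, 0.0683]
eef_rot: [-0.008, 1.0, -0.0, 0.002]
force: [-3.0, -1.1, 15.4]
gripper_width: 0.105
grasp_force: 80.5
```

```bash
python3 -c "
from h import *
plan([.5361,.1728,.0683],180.9);print(readout.sense()['ft_torque'])"
```

```text
slide [0.018, 0.004, -0.001] twist [-0.001, 0.027, -0.005] t 14.0 F [-3.  -1.1 15.4] tool [0.5368 0.1727 0.0683] j [0.18, 0.6, -0.75, 1.67, 0.46, 1.05, 0.87]
[-0.35824649  0.50829618  0.01983797]
```

Request:
{"name": "arm_command", "arguments": {"targets": [{"fingers": 1,"slide": [0.01,0,0],"twist": [0,0,0.4]},{"fingers": 1,"slide": [0.01,0,0],"twist": [0,0,0.9]},{"fingers": 1,"slide": [0.01,0,0],"twist": [0,0,1.4]},{"fingers": 1,"slide": [0.01,0,0],"twist": [0,0,1.9]},{"fingers": 1,"slide": [0.01,0,0],"twist": [0,0,2.4]},{"fingers": 1,"slide": [0.01,0,0],"twist": [0,0,2.9]},{"fingers": 1,"slide": [0.01,0,0],"twist": [0,0,3.4]},{"fingers": 1,"slide": [0.01,0,0],"twist": [0,0,3.9]},{"fingers": 1,"slide": [0.01,0,0],"twist": [0,0,4.0]},{"fingers": 1,"slide": [0.01,0,0],"twist": [0,0,4.0]}]}}

```text
time: 15.0
tool_pos: [0.5367, 0.1727, 0.0682]
eef_rot: [0.268, 0.963, 0.001, 0.002]
force: [-0.4, -0.3, 14.0]
gripper_width: 0.108
grasp_force: 80.3
```

```bash
python3 -c "
from h import *
plan([.5365,.1728,.0683],83.5);print(readout.sense()['ft_torque'])"
```

```text
slide [0.006, 0.0, -0.001] twist [0.03, 0.016, 8.171] t 15.0 F [-0.4 -0.3 14. ] tool [0.5367 0.1727 0.0682] j [0.1, 0.56, -0.62, 1.68, 0.37, 1.02, 0.38]
[-0.27305471  0.43126185  0.01879349]
```

Request:
{"name": "arm_command", "arguments": {"targets": [{"fingers": 1,"slide": [0,0,0.005],"twist": [0,0,0.5]},{"fingers": 1,"slide": [0,0,0.01],"twist": [0,0,1.1]},{"fingers": 1,"slide": [0,0,0.01],"twist": [0,0,1.7]},{"fingers": 1,"slide": [0,0,0.01],"twist": [0,0,2.3]},{"fingers": 1,"slide": [0,0,0.01],"twist": [0,0,2.9]},{"fingers": 1,"slide": [0,0,0.01],"twist": [0,0,3.5]},{"fingers": 1,"slide": [0,0,0.01],"twist": [0,0,4.1]},{"fingers": 1,"slide": [0,0,0.01],"twist": [0,0,4.7]},{"fingers": 1,"slide": [0,0,0.01],"twist": [0,0,5.2]},{"fingers": 1,"slide": [0,0,0.01],"twist": [0,0,5.7]},{"fingers": 1,"slide": [0,0,0.01],"twist": [0,0,6.0]},{"fingers": 1,"slide": [0,0,0.01],"twist": [0,0,6.0]}]}}

```text
time: 16.2
tool_pos: [0.5364, 0.1724, 0.0683]
eef_rot: [0.637, 0.771, 0.001, 0.002]
force: [-2.6, -1.7, 17.2]
gripper_width: 0.106
grasp_force: 80.6
```

```bash
python3 -c "
from h import *
plan([.5365,.1728,.0683],83.5);print(readout.sense()['ft_torque'])"
```

```text
slide [0.008, 0.004, -0.001] twist [0.029, 0.006, 2.172] t 16.2 F [-2.6 -1.7 17.2] tool [0.5364 0.1724 0.0683] j [-0.03, 0.52, -0.42, 1.68, 0.25, 0.99, -0.36]
[-0.42759986  0.71149575  0.00764776]
```

Request:
{"name": "arm_command", "arguments": {"targets": [{"fingers": 1,"slide": [0,0,0],"twist": [0,0,0.5]},{"fingers": 1,"slide": [0,0,0],"twist": [0,0,1.0]},{"fingers": 1,"slide": [0,0,0],"twist": [0,0,1.5]},{"fingers": 1,"slide": [0,0,0],"twist": [0,0,2.0]},{"fingers": 1,"slide": [0,0,0],"twist": [0,0,2.3]},{"fingers": 1,"slide": [0,0,0],"twist": [0,0,2.3]},{"fingers": 1,"slide": [0,0,0],"twist": [0,0,2.3]}]}}

```text
time: 16.9
tool_pos: [0.5362, 0.1723, 0.0682]
eef_rot: [0.752, 0.659, 0.001, 0.001]
force: [-2.9, -2.0, 16.9]
gripper_width: 0.105
grasp_force: 80.7
```

```bash
python3 - <<'E'
from h import *
plan([.5365,.1728,.0683],83.5);s=readout.sense();print(s['ft_torque'],s['tau'])
p=eyes.get_image("wrist"); save(p,"w5.png",(240,150,420,290),4)
E
```

```text
slide [0.012, 0.006, -0.002] twist [0.026, 0.002, -0.123] t 16.9 F [-2.9 -2.  16.9] tool [0.5362 0.1723 0.0682] j [-0.09, 0.5, -0.35, 1.69, 0.2, 0.98, -0.64]
[-0.41980271  0.76957879  0.06308609] [-1.97522887e-01 -3.32881522e+01 -2.97199868e+00 -1.58377898e+01
  1.31616540e-03 -1.33392368e+00 -7.69257895e-02]
```

View pics/w5.png

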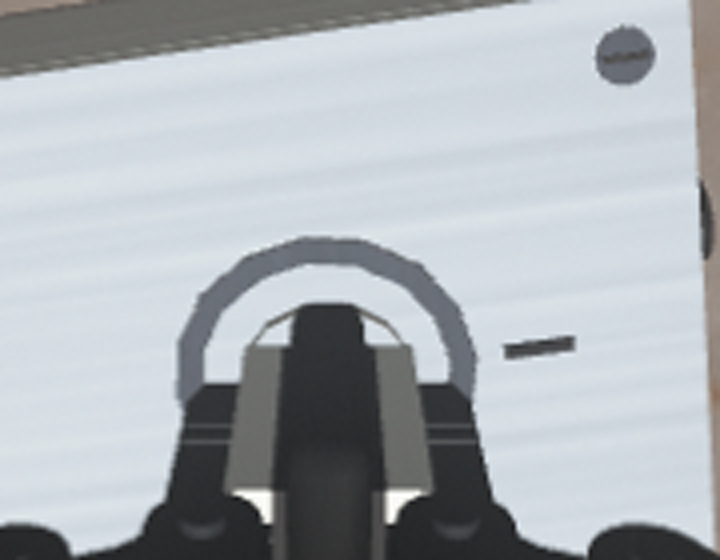

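The wrist view shows the key seated in the ring at crop (328,330), still square between the pads. I'll turn a little more to confirm the stop.

Request:
{"name": "arm_command", "arguments": {"targets": [{"fingers": 1,"slide": [0,0,0],"twist": [0,0,0.2]},{"fingers": 1,"slide": [0,0,0],"twist": [0,0,0.4]},{"fingers": 1,"slide": [0,0,0],"twist": [0,0,0.6]},{"fingers": 1,"slide": [0,0,0],"twist": [0,0,0.6]},{"fingers": 1,"slide": [0,0,0],"twist": [0,0,0.6]},{"fingers": 1,"slide": [0,0,0],"twist": [0,0,0.6]}]}}

```text
time: 17.55
tool_pos: [0.5362, 0.1724, 0.0682]
eef_rot: [0.779, 0.628, 0.001, 0.001]
force: [-1.8, -0.8, 17.4]
gripper_width: 0.108
grasp_force: 80.7
```

```bash
python3 - <<'E'
from h import *
plan([.5365,.1728,.0683],83.5);s=readout.sense();print(s['ft_torque'],s['tau'][6])
E
```

```text
slide [0.012, 0.005, -0.001] twist [0.027, 0.001, -0.719] t 17.55 F [-1.8 -0.8 17.4] tool [0.5362 0.1724 0.0682] j [-0.1, 0.5, -0.33, 1.69, 0.19, 0.98, -0.71]
[-0.35325535  0.79005211  0.18690443] -0.19900338258594275
```

Request:
{"name": "arm_command", "arguments": {"targets": [{"fingers": 1,"slide": [0,0,0],"twist": [0,0,0.2]},{"fingers": 1,"slide": [0,0,0],"twist": [0,0,0.4]},{"fingers": 1,"slide": [0,0,0],"twist": [0,0,0.4]},{"fingers": 1,"slide": [0,0,0],"twist": [0,0,0.4]},{"fingers": 1,"slide": [0,0,0],"twist": [0,0,0.4]}]}}

```text
time: 18.05
tool_pos: [0.5362, 0.1724, 0.0683]
eef_rot: [0.796, 0.606, 0.001, 0.001]
force: [-2.8, -1.2, 16.3]
gripper_width: 0.11
grasp_force: 80.7
```

```bash
python3 - <<'E'
from h import *
plan([.5365,.1728,.0683],83.5);s=readout.sense();print(s['ft_torque'],s['tau'][6])
E
```

```text
slide [0.011, 0.005, -0.001] twist [0.027, 0.0, -1.114] t 18.05 F [-2.8 -1.2 16.3] tool [0.5362 0.1724 0.0683] j [-0.11, 0.5, -0.32, 1.69, 0.18, 0.98, -0.76]
[-0.37813062  0.81556708  0.30050607] -0.3320393431931734
```

```bash
python3 -c "
from rig import job_done; print(job_done())"
```

```text
the job is handed in; nothing more can be done
None
```

I've handed the job in at about 18 s: the key was pressed home and held unturned for about 1.7 s, then turned clockwise until the torque rose to 0.30 N m against the stop, and it is still gripped and held home with about 16 N.

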